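# Pin the stop bar of the blank cut-off jig

### The job

Set the length stop of the blank cut-off jig: stand the wing screw from the wooden block in the boss on the jig's steel guide, slide the stop bar gently by its foot towards the guide until the bar's hole comes under the screw and the screw drops through both, then turn the screw clockwise until its collar is down on the boss and it is locked with its wing along the bar. Feel your way and force neither the bar nor the screw; leave the knurled screw and the other things lying by the jig as they are.

Things in the scene. Friction and masses are not known exactly. Their poses are not given: they have to be found in the camera images.
- jig: The cut-off jig, fixed on the bench: plywood base 112 x 270 x 18 mm, at its -y end a low fence and slotted wooden cheeks (tops 52 mm over the bench), at its +y end a dark steel guide with a round boss on top. Origin under the base's middle, z up, y along the base and the stop bar.
- boss (a point): Centre of the steel boss's top face (30 mm wide, 59 mm over the bench); axes as the jig. Its 12 mm bore leads down through guide, bar and floor plate. For the screw's cross pin two entry slots, 7 mm wide, reach 10.8 mm out along the jig's +x and -x; inside, grooves run from them clockwise (from above), 4 mm down, to solid stops 1.5 rad on.
- guide_front (a point): Where the stop bar leaves the guide on the -y side: middle of the bar's top, 38.5 mm over the bench, 23 mm from the boss axis; axes as the jig. The bar (flat steel, 26 x 10 mm) slides along y with 2 to 4 N friction and has one hole, 11.5 mm wide, at first 22 to 45 mm short of the boss axis on the -y side. It must go towards +y; it can pass the boss by 25 mm.
- foot_tab (a point): Middle of the upright tab of the stop foot (30 mm along jig x, 12 mm along y, from 42 to 81 mm over the bench; point at 64 mm), axes as the jig; grip it across the 12 mm. The foot is clamped on the bar where it was last set: the hole lies 80 to 110 mm from this point towards +y, different each time, so find it by feel or sight. The foot does not shift below 60 N.
- wing (a point): Middle of the wing of the wing screw (plain steel, 90 g), at first upright in the wooden block. z up the screw's axis, x along the wing. Wing 36 mm along x at the top, 20 at its foot, 10 mm thick, 12.5 mm up and down from the point. Over boss the point is 45.5 mm high with the shank standing on the bar, 40 dropped but pin beside the slots, 30 pin in the slots, 27.5 locked.
- collar (a point): Underside of the wing screw's collar, on its axis, 27.5 mm below wing, same axes. Collar 26 mm wide, 5 thick, below a neck 10 x 10 mm. Shank below: 10 mm thick, 38.5 long, tapered to 6.4 over the last 3.5. A cross pin 5 mm thick, parallel to the wing (x), 10 mm below, reaches 9.5 mm either side: it enters the slots with the wing across the bar, within 0.15 rad, either way round.
- knob (a point): Middle of the round knurled head (25 mm wide, 16 high, 64 mm over the bench) of a second screw in the other hole of the block; not wanted.
- park_block: The wooden block, 60 x 124 x 45 mm, fixed, origin under its middle; two holes of 21 mm, 32 mm either side of the middle along its y. Either screw may stand in either hole, its collar on the block's top. Left of it and of the jig stands the lathe, up to 0.45 m high (levers reach to x = 0.43 at y = 0, 0.19 m up); its bed, 0.17 m high, ends at y = -0.18.
- caliper: A steel caliper lying on the bench, 220 mm long; origin under its middle.
- blank: A square wooden pen blank 22 x 130 x 22 mm lying on the bench; origin under its middle.
- wax_tin: A round tin, 70 mm wide, 24 mm high; origin under its middle.

How it is judged:
By the outcome, as a careful person would: the job done as asked, in the order asked, and still so for the second after the job is handed in, with the robot touching nothing.
It also fails if it takes over 67 s, if anything falls off the work surface, if the arm or the gripper's body presses on something with over 40 N, if the wrist force passes 120 N, or if a joint passes its speed limit or range.

### The arm

A 6-joint arm with a two-finger parallel gripper is mounted at the origin on a cart in front of the work surface, level with it; the furniture and walls round the work are solid. World frame = base frame: x ahead of the robot, y to its left, z up, the work surface at z = 0. Lengths are in mm, angles in rad, forces in N, time in s.
With the tool pointing down it reaches from about 375 to 900 mm from the base axis. Payload 3.1 kg.
Tool frame: the origin (TCP) lies midway between the tips of the shut fingers; the grasp point (between the pads) lies 19 mm behind it (bot.grip_point_offset is the distance from the TCP to the grasp point, in mm); z points along the fingers, y is the line along which they close (so a half turn about z gives the same grasp; the last joint's range is limited). The gripper opens to 85 mm and grips with 20 to 120 N. Pads are 22 mm wide; open, the fingers measure 114 mm over their backs; the gripper's body (76 mm by 85 mm) begins 54 mm behind the grasp point. The pads swing forward as they close: fully open they stand 13 mm farther back than shut.
Start: joints at [0.946, 0.527, 1.433, -0, 1.181, -0.178], TCP at [270.009, 563.642, 231.31] pointing down, gripper open.
Joint ranges: [-3.08, 3.08], [-0.75, 2.2], [0.22, 2.44], [-1.43, 4.57], [0, 2.65], [-2.85, 2.85]. Speed limits (rad/s): [2.79, 2.79, 3.14, 3.14, 3.14, 3.14].

### API

Orientations are given as [roll, pitch, yaw] about the fixed x, y, z axes, in that order (R = Rz(yaw) Ry(pitch) Rx(roll)).
In Python, from workcell import bot gives the robot as it stands.
- The arm moves only by the shell command python3 -m crank 'ROWS' [FORCE]. ROWS is JSON, one flat list of numbers, 7 for each row, row after row: the shift along the tool's x, y, z each as a share of 60 mm, from -1 to 1, then the turn, a rotation vector about the tool's x, y, z each as a share of 0.12 rad, from -1 to 1, then the opening, from -1 (shut) to 1 (fully open), so that 0 is half open. In form: [tx, ty, tz, ax, ay, az, claw, tx, ty, tz, ax, ay, az, claw, ...]. A call has 1 to 10 rows; each row shifts and turns the commanded pose from where the row before left it, along the tool's axes as they then stand; what a row does not reach is not made up. A row lasts 1/8 s, in which the tool goes at most 62.5 mm and 10.7 degrees, less where a joint would pass 70% of its speed; a pose out of reach is approached as far as the arm can. A call with a number of a shift or a turn outside -1 to 1 is refused whole. A call with a gripper value outside its range is refused whole. The fingers move at their own pace and stop on an object; FORCE is the grip in N (left out, the last holds). Time passes only in rows, so rows that do not move let the fingers close. It gives the time, the measured TCP pose, the force, the opening and the grip force at its end, in the units of the state.
- bot.observe(): the state, without advancing time (a new reading comes with each control period).
- bot.get_image(name): name is "scene" or "top" or "wrist"; returns a dict with "color" (480x640x3 uint8, red, green, blue), "fovy" (degrees; the focal length in pixels is half the picture's height over the tangent of half this angle, whatever the lens; pixels are square), "cx", "cy" (the principal point, pixels), "extrinsics" (4x4, takes a point from world to camera coordinates). Camera axes: x right, y up, looking along -z (the intrinsics and any distortion apply to the point x, -y, -z); pixel columns grow to the right and rows downward; lengths in mm; the calibration is good to about 2 mm. A picture is of the moment at which its call begins. There is no depth.
- bot.hand_in(): hands the job in; it is judged then, once.
The state is a dict: "t": time; "joint_pos": joint angles; "joint_vel": joint speeds; "joint_efforts": joint torques, N m; "tcp_pos": TCP position; "ee_rot": TCP orientation; "ft_force": force on the tool from outside, world axes, zero at the start; "torque": the same for the moment, N m; "grip_width": opening from 0.0 (shut) to 1.0 (fully open); "grasp_force": force on a finger pad.
Only numpy, scipy, OpenCV 4.12 (cv2) and the standard library are available. Lean on these libraries where they do the work, as an engineer would, in place of code of your own. Each camera call takes 0.05 s, during which the arm holds its last target. There are 200 camera calls.

## Working session

There is one attempt and no reset: what is moved stays moved. The work goes in short steps, Python scripts to look and compute and a shell command to move; the robot and the scene stay as the last step left them, time stands still between calls to the robot, and variables do not carry over. Pictures are saved under pics/ and viewed, at most 10 in all, crops included, and the job is handed in when it is done.

```bash
ls; mkdir -p pics; python3 - <<'E'
from workcell import bot
import cv2
for n in("scene","top"):
    r=bot.get_image(n);cv2.imwrite(f"pics/{n}0.png",r["color"][:,:,::-1]);print(n,r["fovy"],r["cx"],r["cy"],r["extrinsics"].round(3).tolist(),[k for k in r])
s=bot.observe();print(s)
E
```

```text
pics
scene 56.56527984130812 315.0609689849445 246.24676343434342 [[0.379, -0.925, 0.018, -149.275], [0.414, 0.187, 0.891, -274.813], [-0.828, -0.33, 0.454, -606.347], [0.0, 0.0, 0.0, 1.0]] ['color', 'fovy', 'cx', 'cy', 'extrinsics']
top 51.07908145092474 312.4515779429598 237.51358888677595 [[0.001, -1.0, -0.021, 53.73], [0.997, -0.001, 0.078, -482.81], [-0.078, -0.021, 0.997, -1447.638], [0.0, 0.0, 0.0, 1.0]] ['color', 'fovy', 'cx', 'cy', 'extrinsics']
{'t': 0.1, 'joint_pos': array([ 9.45468874e-01,  5.28398466e-01,  1.43376854e+00, -7.05246591e-06,
        1.18142051e+00, -1.78516612e-01]), 'joint_vel': array([ 3.45122951e-04, -1.22612896e-03, -4.36141110e-03,  7.66795680e-05,
       -1.77442952e-03,  2.51099922e-04]), 'joint_efforts': array([ 2.96847338e-04, -4.43302774e+01, -1.78586429e+01, -2.51540150e-04,
        3.83636696e-03,  4.70378211e-06]), 'tcp_pos': array([269.65702212, 563.11793562, 230.4177538 ]), 'ee_rot': array([-3.13962834e+00, -3.47811421e-04,  2.69478415e+00]), 'ft_force': array([-1.12373637,  0.38853181,  0.21025999]), 'torque': array([ 0.06096372, -0.02003967,  0.09625197]), 'grasp_force': 0.0, 'grip_width': 1.002344962157397}
```

View pics/scene0.png

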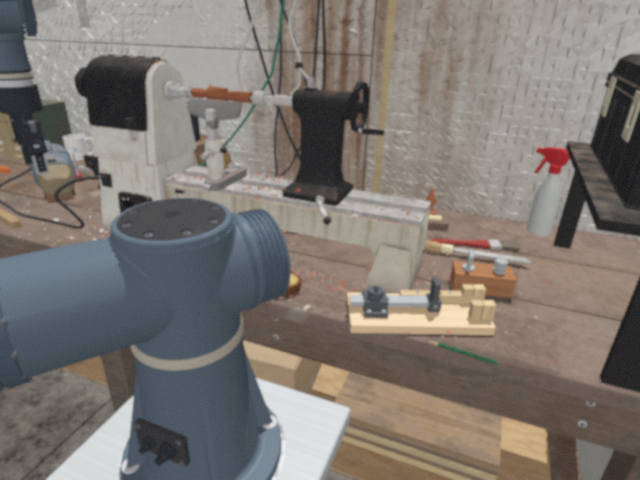

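View pics/top0.png

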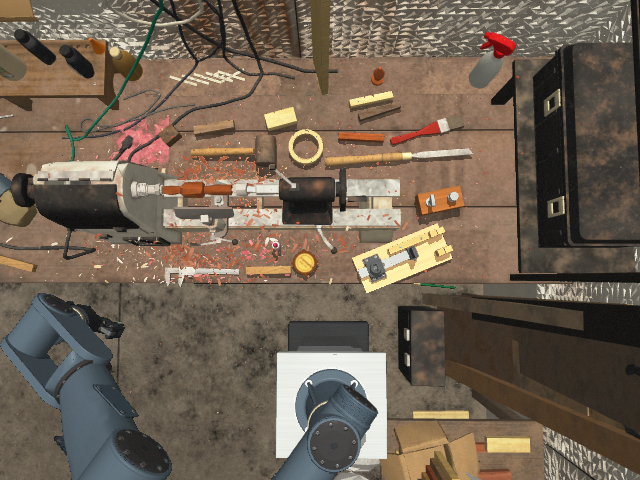

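The jig lies around (402,258) in the top view with its guide at about (373,266) and the foot at about (411,250). The block is at (440,200). I'll enlarge this area.

```bash
python3 - <<'E'
import cv2
a=cv2.imread("pics/top0.png")[178:298,345:475]
b=cv2.resize(a,None,fx=6,fy=5,interpolation=cv2.INTER_CUBIC)
b=cv2.resize(a,(650,600),interpolation=cv2.INTER_CUBIC)
cv2.imwrite("pics/top0c.png",b)
E
```

```text
(no output)
```

View pics/top0c.png

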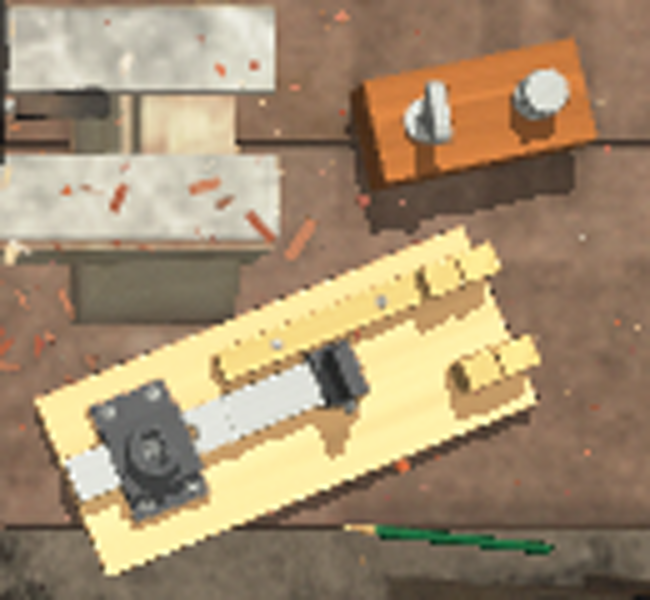

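The enlarged crop shows the boss centre near (150,450) and the tab top near (345,370). The wing's top runs from (436,82) to (436,140), and the knob is at (541,92). Next I'll compute positions and the move to a point above the wing.

```bash
cat > h.py <<'E'
from workcell import bot
import numpy as np, cv2
from scipy.spatial.transform import Rotation as Ro
def ray(im,u,v,z):
    E=im["extrinsics"];f=240/np.tan(np.radians(im["fovy"])/2)
    d=E[:3,:3].T@np.array([(u-im["cx"])/f,-(v-im["cy"])/f,-1]);o=-E[:3,:3].T@E[:3,3]
    return o+d*(z-o[2])/d[2]
def proj(im,p):
    E=im["extrinsics"];f=240/np.tan(np.radians(im["fovy"])/2)
    c=E[:3,:3]@np.asarray(p,float)+E[:3,3]
    return np.array([im["cx"]+f*c[0]/-c[2],im["cy"]+f*c[1]/c[2]])
def go(p,yaw,o=None):  # shift in the present tool frame (mm), total turn (rad vector)
    o=o or bot.observe();R=Ro.from_euler("xyz",o["ee_rot"])
    T=Ro.from_euler("xyz",[np.pi,0,yaw])
    print("tool shift/60",(R.inv().apply(np.array(p)-o["tcp_pos"])/60).round(3),"turn/.12",((R.inv()*T).as_rotvec()/.12).round(2))
E
python3 - <<'E'
from h import *
im=bot.get_image("top")
P=lambda u,v,z:ray(im,345+u/5,178+v/5,z).round(1)
print("boss",P(150,450,59));print("tabtop",P(345,368,81));
for c in[(38,400),(462,228),(538,402),(110,575)]:print("base",P(*c,18))
print("wing top",P(436,82,85),P(436,140,85),P(434,108,85));print("collar",P(428,122,50));print("knob",P(541,92,72))
for c in [(362,85),(575,40),(598,138),(375,187)]:print("blk",P(*c,45))
E
```

```text
boss [ 393.3 -123.6   59. ]
tabtop [ 438.5 -229.8   81. ]
base [423.1 -63.   18. ]
base [ 523.4 -310.4   18. ]
base [ 422.  -352.3   18. ]
base [ 321.9 -104.1   18. ]
wing top [ 598.3 -282.1   85. ] [ 565.7 -281.6   85. ] [ 583.7 -280.8   85. ]
collar [ 581.  -284.8   50. ]
knob [ 594.6 -343.8   72. ]
blk [ 603.3 -248.5   45. ]
blk [ 629.1 -370.9   45. ]
blk [ 572.3 -382.7   45. ]
blk [ 544.2 -255.    45. ]
```

```bash
python3 -m crank '[-0.594,-0.75,0,0,0,0,0,-0.594,-0.75,0,0,0,0,0,-0.594,-0.75,0,0,0,0,0,-0.594,-0.75,0,0,0,0,0,-0.594,-0.75,0,0,0,0,0,-0.594,-0.75,0,0,0,0,0,-0.594,-0.75,0,0,0,0,0,-0.594,-0.75,0,0,0,0,0,-0.594,-0.75,0,0,0,0,0]' 20
python3 -m crank '[-0.36,-0.677,0,0,0,0,0,-0.36,-0.677,0,0,0,0,0,-0.36,-0.677,0,0,0,0,0,-0.36,-0.677,0,0,0,0,0]'
python3 -m crank '[-0.793,-0.2,0,0,0,0,0,-0.793,-0.2,0,0,0,0,0,-0.793,-0.2,0,0,0,0,0,-0.793,-0.2,0,0,0,0,0,-0.793,-0.2,0,0,0,0,0,0,0,0.2,0,0,-0.93,0,0,0,0.2,0,0,-0.93,0,0,0,0.2,0,0,-0.93,0,0,0,0.2,0,0,-0.93,0,0,0,0,0,0,0,0]'
python3 - <<'E'
from h import *
im=bot.get_image("wrist");cv2.imwrite("pics/w1.png",im["color"][:,:,::-1])
np.save("w1.npy",{k:im[k] for k in im if k!="color"},allow_pickle=True)
print(bot.observe()["tcp_pos"],bot.observe()["ee_rot"],bot.observe()["joint_pos"]);print(proj(im,[582,-281,72.5]),proj(im,[594,-344,72]))
E
```

```text
t: 1.27
tcp_pos: [384.5, 58.0, 231.5]
ee_rot: [3.141, 0.001, 2.695]
ft_force: [1.0, -0.1, 0.2]
grip_width: 0.504
grasp_force: 0.0
t: 1.78
tcp_pos: [391.8, -125.6, 231.3]
ee_rot: [3.141, 0.0, 2.694]
ft_force: [0.8, -0.1, -0.6]
grip_width: 0.497
grasp_force: 0.0
t: 3.02
tcp_pos: [579.7, -280.4, 181.9]
ee_rot: [3.14, -0.003, 3.14]
ft_force: [-0.7, 0.0, 0.5]
grip_width: 0.5
grasp_force: 0.0
[ 580.27691311 -280.70506709  182.69780898] [ 3.14068205e+00 -1.30811483e-03  3.13931615e+00] [-6.23608865e-01  6.08548146e-01  1.42595071e+00 -2.35339721e-05
  1.10868751e+00 -2.19211758e+00]
[314.69204735 236.13719801] [229.72011463 251.64258451]
```

View pics/w1.png

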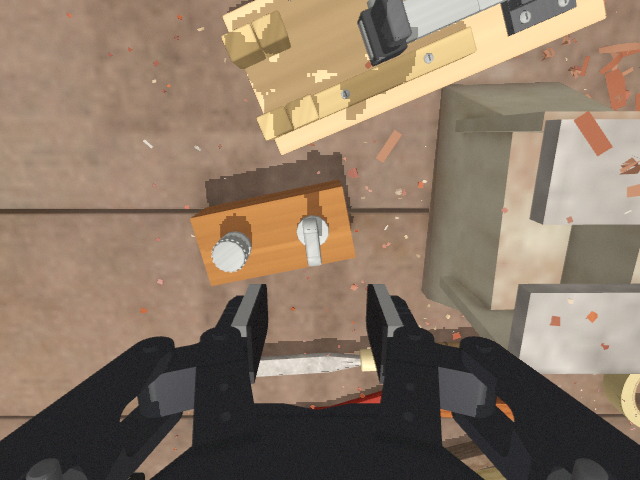

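The wing screw is at about (313,240) in the right-hand hole, and the knurled screw is at (231,252). I'll take one enlarged crop for the exact centre and the wing's angle.

```bash
python3 - <<'E'
import cv2
a=cv2.imread("pics/w1.png")[200:280,270:360]
cv2.imwrite("pics/w1c.png",cv2.resize(a,(675,600),interpolation=cv2.INTER_CUBIC))
E
```

```text
(no output)
```

View pics/w1c.png

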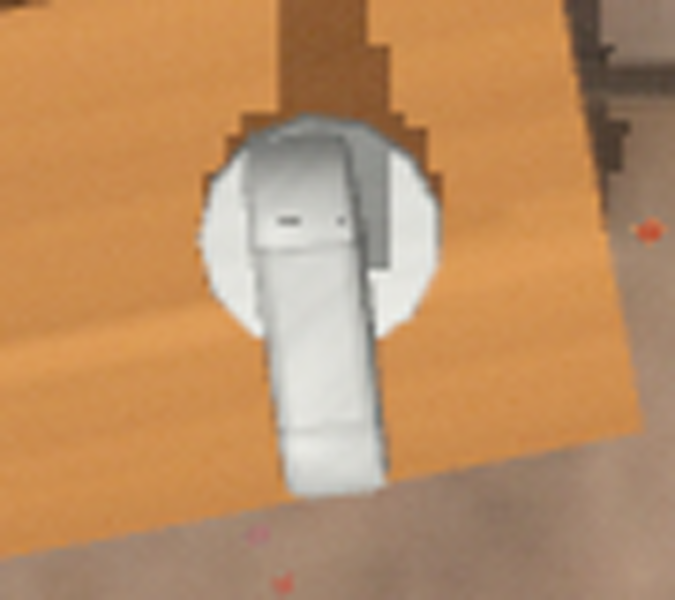

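```bash
python3 - <<'E'
from h import *
im=np.load("w1.npy",allow_pickle=True).item()
P=lambda u,v,z:ray(im,270+u/7.5,200+v/7.5,z).round(1)
a,b=P(305,245,85),P(336,492,85);print(a,b,(a+b)/2,np.linalg.norm(a-b),np.arctan2(*(b-a)[1::-1]))
print(P(321,230,50),P(321,230,47.5))
p=(a+b)/2;yaw=np.arctan2(*(b-a)[1::-1])+np.pi
go([p[0],p[1],53],yaw)
Q=lambda u,v,z:ray(im,u,v,z).round(1)
print(Q(191,217,45),Q(341,186,45))
E
```

```text
[ 575.9 -283.7   85. ] [ 600.2 -280.9   85. ] [ 588.05 -282.3    85.  ] 24.460784942433946 0.11472040423104063
[ 584.  -282.6   50. ] [ 584.6 -282.6   47.5]
tool shift/60 [-0.132 -0.028  2.161] turn/.12 [ 0.01 -0.01 -0.97]
[ 573.9 -379.8   45. ] [ 549.3 -260.5   45. ]
```

```bash
python3 -m crank '[-0.05,-0.03,0.3,0,0,-0.95,0,0,0,0.6,0,0,0,0,0,0,0.6,0,0,0,0,0,0,0.5,0,0,0,0,0,0,0.13,0,0,0,0,0,0,0,0,0,0,0]' 40
python3 -m crank '[0,0,0,0,0,0,-1,0,0,0,0,0,0,-1,0,0,0,0,0,0,-1,0,0,0,0,0,0,-1]' 40
```

```text
t: 3.82
tcp_pos: [584.0, -283.0, 55.9]
ee_rot: [-3.141, 0.0, -3.029]
ft_force: [1.0, -0.2, 1.1]
grip_width: 0.504
grasp_force: 0.0
t: 4.32
tcp_pos: [584.5, -283.4, 57.1]
ee_rot: [-3.14, 0.002, -3.028]
ft_force: [-1.1, 0.2, 5.8]
grip_width: 0.108
grasp_force: 41.9
```

```bash
python3 -m crank '[0,0,-0.2,0,0,0,-1,0,0,-0.6,0,0,0,-1,0,0,-0.8,0,0,0,-1,0,0,-0.62,0,0,0,-1,0.575,0.245,0,0,0,0,-1,0.575,0.245,0,0,0,0,-1,0.575,0.245,0,0,0,0,-1,0.575,0.245,0,0,0,0,-1,0,0,0,0,0,-0.76,-1,0,0,0,0,0,-0.76,-1]'
python3 -m crank '[0,0,0,0,0,-0.76,-1,0,0,0,0,0,0,-1]'
python3 - <<'E'
from h import *
im=bot.get_image("wrist");cv2.imwrite("pics/w2.png",im["color"][:,:,::-1])
np.save("w2.npy",{k:im[k] for k in im if k!="color"},allow_pickle=True)
print(bot.observe()["tcp_pos"],bot.observe()["ee_rot"],bot.observe()["joint_pos"]);print(proj(im,[393,-124,59]))
E
```

```text
t: 5.58
tcp_pos: [439.1, -239.6, 189.2]
ee_rot: [3.141, -0.0, -2.843]
ft_force: [0.3, -0.2, -1.0]
grip_width: 0.11
grasp_force: 40.9
t: 5.82
tcp_pos: [439.6, -239.7, 189.0]
ee_rot: [3.141, -0.0, -2.755]
ft_force: [0.5, -0.2, -1.8]
grip_width: 0.11
grasp_force: 40.9
[ 439.66522715 -239.77921365  188.91610343] [ 3.14141567e+00 -8.93365518e-05 -2.75588737e+00] [-7.22781129e-01  4.23103451e-01  1.78482457e+00 -1.27156973e-06
  9.33862881e-01 -2.67928197e+00]
[475.56439737 226.11948407]
```

View pics/w2.png

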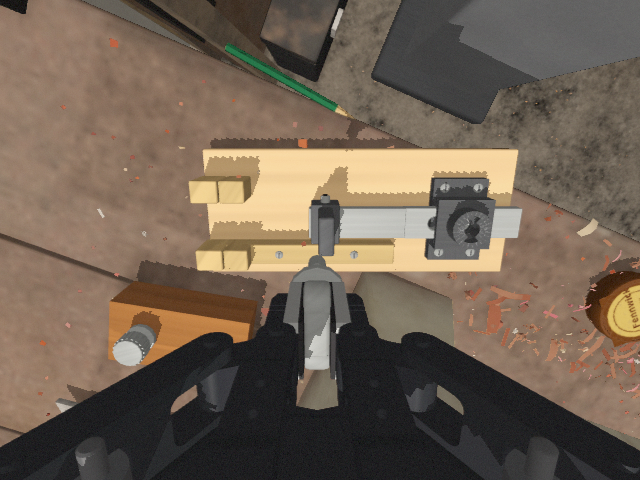

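The wing screw is held at the bottom of the view. The boss is at about (470,226) and the foot tab at about (325,230). The jig's edges run level in the picture, so the yaw matches. I'll zoom in on the boss.

```bash
python3 - <<'E'
import cv2
a=cv2.imread("pics/w2.png")[160:280,300:460+70]
a=a[10:115]
cv2.imwrite("pics/w2c.png",cv2.resize(a[:,70:210],(800,600),interpolation=cv2.INTER_CUBIC))
E
```

```text
(no output)
```

View pics/w2c.png

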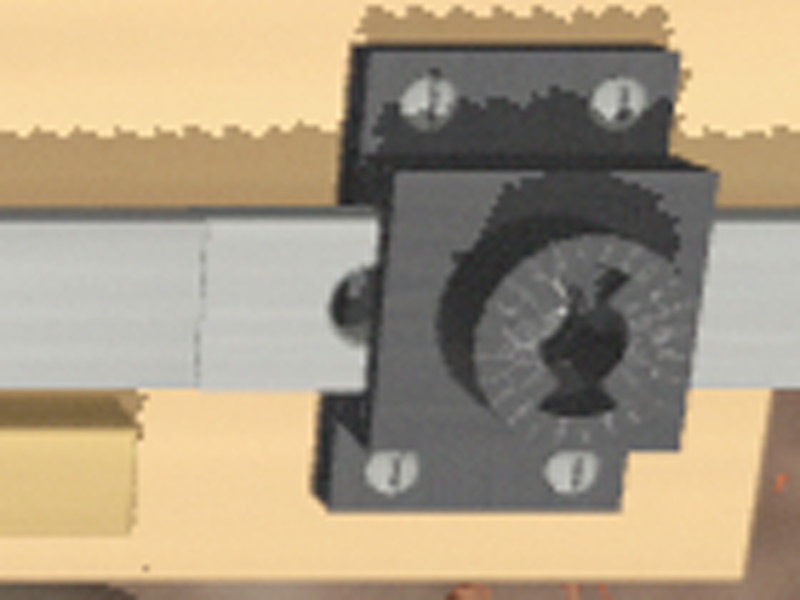

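```bash
python3 - <<'E'
from h import *
im=np.load("w2.npy",allow_pickle=True).item()
P=lambda u,v,z:ray(im,370+u/5.714,170+v/5.714,z)
b=P(583,342,59);print("boss",b)
y=np.array([-np.sin(.386),np.cos(.386),0]);x=np.array([np.cos(.386),np.sin(.386),0])
h=P(330,305,38.5);print("hole left edge, along y rel boss",(h-b)@y, (h-b)@x)
print("guide front",(P(370,300,38.5)-b)@y)
Q=lambda u,v,z:ray(im,u,v,z)
print("tabtop c",[(Q(u,v,81)-b)@a for u,v in[(326,237)] for a in (x,y)])
t=Q(326,237,81)
o=bot.observe();R=Ro.from_euler("xyz",o["ee_rot"])
for d in(-3,0,3):print(d,proj(im,o["tcp_pos"]+R.apply([d,0,50.6])),proj(im,o["tcp_pos"]+R.apply([d,3.2,50.6])),"collar ctr",proj(im,o["tcp_pos"]+R.apply([d,0,12.1])))
go([b[0],b[1],138],o["ee_rot"][2],o)
c=cv2.imread("pics/w2.png");print(c[248:272,317].mean(1).astype(int))
for v in(258,262,266):print(c[v,300:336].mean(1).astype(int))
E
```

```text
boss [ 396.71135093 -125.08123855   59.        ]
hole left edge, along y rel boss -28.71076801144033 -0.05977583094724864
guide front -22.899123940506176
tabtop c [np.float64(-0.49416497501919665), np.float64(-115.25355080652758)]
-3 [315.88180751 265.22285895] [321.46216332 265.22947159] collar ctr [315.60379117 294.39005149]
0 [315.88258935 260.29689908] [321.48578765 260.30344999] collar ctr [315.6033566  288.52554555]
3 [315.88337761 255.3304466 ] [321.50960618 255.33693455] collar ctr [315.60291767 282.60216805]
tool shift/60 [-0.056  2.04   0.849] turn/.12 [ 0. -0. -0.]
[190 190 185 184 185 186 184 100  95  94  95  94  91  90  92 108 101  98
  98 112 132 128 126 127]
[187 187 187 185 185 186 187 186 186 171 110  93  93  91  95  94  94  95
  93  97  96  96  95 120 182 187 186 186 186 187 185 184 185 184 185 185]
[184 183 183 182 185 184 182 183 138  95  91  95  92  95  92  96  92  92
  95  97  97  94  96  96  95 134 179 183 184 183 183 182 184 182 182 182]
[205 206 205 206 205 204 166 161 112  95  95  97  96  99  97  98  98  98
 100  97  96  97  94 100  97  94 129 181 180 203 203 205 203 204 206 205]
```

The geometry agrees: the guide front comes out at 22.9 mm from the boss, the hole at about 23 mm short, and the screw is centred in the grip. I'll move over the boss.

```bash
python3 -m crank '[-0.014,0.507,0,0,0,0,-1,-0.014,0.507,0,0,0,0,-1,-0.014,0.507,0.25,0,0,0,-1,-0.014,0.507,0.45,0,0,0,-1,0,0,0.36,0,0,0,-1,0,0,0,0,0,0,-1,0,0,0,0,0,0,-1]'
python3 - <<'E'
from h import *
go([396.7,-125.1,89.5],-2.7556)
E
```

```text
t: 6.75
tcp_pos: [397.8, -126.7, 125.7]
ee_rot: [-3.14, 0.001, -2.755]
ft_force: [-0.6, -0.2, -0.8]
grip_width: 0.111
grasp_force: 40.9
tool shift/60 [0.008 0.032 0.603] turn/.12 [-0.01  0.01  0.  ]
```

```bash
python3 -m crank '[0.008,0.03,0.1,0,0,0,-1,0,0,0.1,0,0,0,-1,0,0,0.06,0,0,0,-1,0,0,0.06,0,0,0,-1,0,0,0,0,0,0,-1]'
python3 -m crank '[0,0,0.06,0,0,0,-1,0,0,0.06,0,0,0,-1,0,0,0,0,0,0,-1]'
```

```text
t: 7.38
tcp_pos: [395.8, -124.6, 105.6]
ee_rot: [3.141, -0.0, -2.754]
ft_force: [0.1, -0.2, -1.0]
grip_width: 0.111
grasp_force: 40.9
t: 7.75
tcp_pos: [395.9, -124.6, 98.5]
ee_rot: [3.141, -0.0, -2.754]
ft_force: [0.3, -0.8, -1.2]
grip_width: 0.105
grasp_force: 40.9
```

```bash
python3 -m crank '[0,0,0.06,0,0,0,-1,0,0,0.05,0,0,0,-1,0,0,0,0,0,0,-1]'
python3 -m crank '[0,0,0.02,0,0,0,-1,0,0,0,0,0,0,-1,0,0,0,0,0,0,-1]'
```

```text
t: 8.12
tcp_pos: [395.9, -124.6, 91.9]
ee_rot: [3.141, -0.0, -2.754]
ft_force: [0.2, 0.1, -1.7]
grip_width: 0.111
grasp_force: 40.9
t: 8.5
tcp_pos: [395.9, -124.6, 91.0]
ee_rot: [-3.141, 0.0, -2.754]
ft_force: [-0.1, 0.4, -1.3]
grip_width: 0.107
grasp_force: 40.9
```

```bash
python3 -m crank '[0,0,0.02,0,0,0,-1,0,0,0,0,0,0,-1,0,0,0,0,0,0,-1]'
python3 -m crank '[0,0,0,0,0,0,-0.6,0,0,0,0,0,0,-0.5,0,0,0,0,0,0,-0.4,0,0,0,0,0,0,-0.2,0,0,-0.3,0,0,0,-0.2,0,0,-0.5,0,0,0,0]'
python3 - <<'E'
from h import *
o=bot.observe();y=np.array([-np.sin(.386),np.cos(.386),0])
t=np.array([396.7,-125.1,0])-115.25*y;print(t)
go([t[0],t[1],45],-2.7556)
im=bot.get_image("wrist");cv2.imwrite("pics/w3.png",im["color"][:,:,::-1])
E
```

```text
t: 8.88
tcp_pos: [396.0, -124.6, 89.7]
ee_rot: [-3.141, 0.0, -2.754]
ft_force: [0.1, -0.5, -2.4]
grip_width: 0.112
grasp_force: 40.9
t: 9.62
tcp_pos: [395.1, -124.2, 137.6]
ee_rot: [3.139, -0.002, -2.755]
ft_force: [-0.2, -0.1, 0.3]
grip_width: 0.501
grasp_force: 0.0
[ 440.08998237 -231.87018278    0.        ]
tool shift/60 [-0.019 -1.949  1.538] turn/.12 [ 0.02 -0.01  0.01]
```

View pics/w3.png

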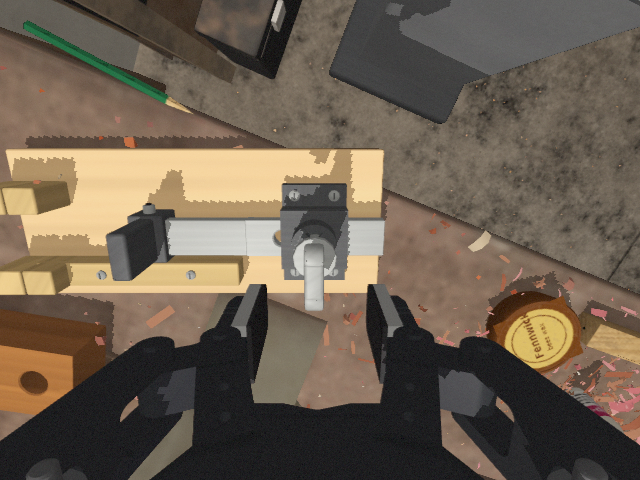

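The screw stands in the boss with its wing across the bar. Now to the foot tab.

```bash
python3 -m crank '[-0.02,-0.487,0,0,0,0,0,0,-0.487,0,0,0,0,0,0,-0.487,0,0,0,0,0,0,-0.487,0.2,0,0,0,0,0,0,0.5,0,0,0,0,0,0,0.5,0,0,0,0,0,0,0.29,0,0,0,0,0,0,0,0,0,0,0]'
python3 -m crank '[0,0,0,0,0,0,-0.4,0,0,0,0,0,0,-0.6,0,0,0,0,0,0,-0.75,0,0,0,0,0,0,-0.85,0,0,0,0,0,0,-1,0,0,0,0,0,0,-1]' 30
```

```text
t: 10.68
tcp_pos: [440.2, -231.6, 47.0]
ee_rot: [3.138, -0.002, -2.754]
ft_force: [-1.4, 0.1, 0.5]
grip_width: 0.498
grasp_force: 0.0
t: 11.42
tcp_pos: [441.5, -232.5, 49.1]
ee_rot: [-3.141, 0.001, -2.755]
ft_force: [-0.4, 0.8, 6.8]
grip_width: 0.136
grasp_force: 30.2
```

```bash
python3 -m crank '[0,0.01,-0.02,0,0,0,-1,0,0.02,0,0,0,0,-1,0,0.04,0,0,0,0,-1,0,0.04,0,0,0,0,-1,0,0.04,0,0,0,0,-1,0,0.04,0,0,0,0,-1,0,0.04,0,0,0,0,-1,0,0.03,0,0,0,0,-1,0,0.02,0,0,0,0,-1,0,0.01,0,0,0,0,-1]'
```

```text
t: 12.68
tcp_pos: [434.6, -215.8, 49.4]
ee_rot: [3.141, 0.0, -2.755]
ft_force: [4.7, -1.0, -12.1]
grip_width: 0.135
grasp_force: 29.1
```

```bash
python3 -m crank '[0,0.015,0,0,0,0,-1,0,0.015,0,0,0,0,-1,0,0,0,0,0,0,-1]'; python3 -m crank '[0,0.01,0,0,0,0,-1,0,0.01,0,0,0,0,-1,0,0,0,0,0,0,-1]'
```

```text
t: 13.05
tcp_pos: [433.9, -214.2, 49.4]
ee_rot: [3.141, 0.0, -2.755]
ft_force: [5.5, -1.0, -13.4]
grip_width: 0.137
grasp_force: 29.1
t: 13.42
tcp_pos: [433.5, -213.1, 49.4]
ee_rot: [3.141, 0.0, -2.755]
ft_force: [5.1, -0.3, -11.3]
grip_width: 0.136
grasp_force: 29.2
```

```bash
python3 -m crank '[0,0,0.014,0,0,0,-1,0,0.008,0,0,0,0,-1,0,0.008,0,0,0,0,-1,0,0,0,0,0,0,-1]'
python3 - <<'E'
from h import *
im=bot.get_image("wrist");cv2.imwrite("pics/w4.png",im["color"][:,:,::-1])
np.save("w4.npy",{k:im[k] for k in im if k!="color"},allow_pickle=True)
# predicted wing-top centre at stand/dropped heights
for h in(45.5,40,30):print(h,proj(im,[396.7,-125.1,59+h+12.5]))
E
```

```text
t: 13.92
tcp_pos: [433.5, -212.9, 49.2]
ee_rot: [-3.14, 0.001, -2.754]
ft_force: [3.3, -1.3, 0.2]
grip_width: 0.137
grasp_force: 31.1
45.5 [690.77093712 418.3401919 ]
40 [670.24528199 402.57874413]
30 [638.18518034 377.96010886]
```

View pics/w4.png

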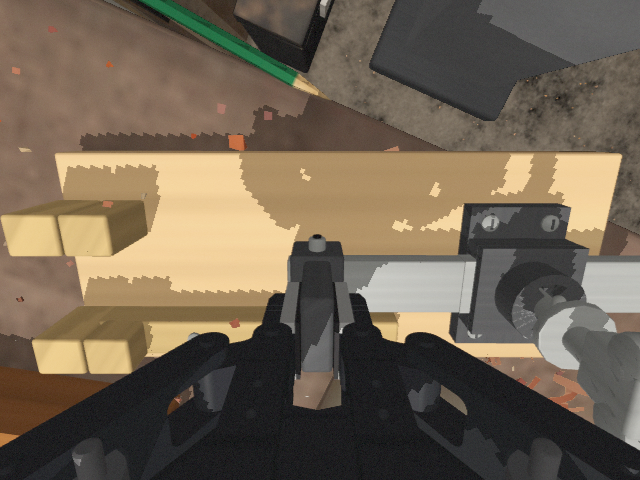

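The bar has moved and the screw still looks high, with the collar at about (577,335) and the pin visible above the boss. I'll compare that with the predicted heights.

```bash
python3 - <<'E'
from h import *
im=np.load("w4.npy",allow_pickle=True).item()
for h in(45.5,40,30):
  z=59+h-27.5;print(h,[proj(im,[396.7,-125.1,z+d]).round(1) for d in(0,5)])
E
python3 -m crank '[0,0.01,0,0,0,0,-1,0,0.01,0,0,0,0,-1,0,0,0,0,0,0,-1]'
python3 - <<'E'
from h import *
import time
im=bot.get_image("wrist");g=cv2.cvtColor(im["color"],cv2.COLOR_RGB2GRAY);cv2.imwrite("pics/w5.png",im["color"][:,:,::-1])
b=cv2.cvtColor(cv2.imread("pics/w4.png"),cv2.COLOR_BGR2GRAY)
print(cv2.phaseCorrelate(np.float32(b[300:370,535:625]),np.float32(g[300:370,535:625])),cv2.phaseCorrelate(np.float32(b[205:290,465:600]),np.float32(g[205:290,465:600])))
E
```

```text
45.5 [array([579.8, 333.1]), array([589.9, 340.9])]
40 [array([569.5, 325.2]), array([578.8, 332.4])]
30 [array([552.7, 312.3]), array([560.8, 318.5])]
t: 14.35
tcp_pos: [432.9, -211.6, 49.1]
ee_rot: [-3.141, 0.001, -2.755]
ft_force: [3.8, -0.3, 5.4]
grip_width: 0.131
grasp_force: 31.9
((-1.9887684552876976, -0.6959182489671036), 0.032912297307709115) ((-2.9383947847342142, -0.14839861308398383), 0.6377315985911177)
```

```bash
python3 -m crank '[0,0.01,-0.004,0,0,0,-1,0,0.01,0,0,0,0,-1,0,0,0,0,0,0,-1]'
cat > cmp.py <<'E'
from h import *
import glob
im=bot.get_image("wrist");g=im["color"][:,:,::-1]
n=len(glob.glob("pics/w*.png"));cv2.imwrite(f"pics/w{n+10}.png",g)
b=cv2.imread("pics/w4.png")
for nm,(r0,r1,c0,c1) in dict(collar=(305,365,538,580),guide=(205,240,470,565)).items():
    m=cv2.matchTemplate(g[150:],b[r0:r1,c0:c1],cv2.TM_CCOEFF_NORMED);_,s,_,l=cv2.minMaxLoc(m);print(nm,l[0]-c0,l[1]+150-r0,round(s,2))
o=bot.observe();print("f along bar",o["ft_force"]@[-.376,.926,0],o["tcp_pos"])
E
python3 cmp.py
```

```text
t: 14.78
tcp_pos: [432.4, -210.4, 49.1]
ee_rot: [-3.141, 0.0, -2.754]
ft_force: [4.5, -1.4, 5.4]
grip_width: 0.135
grasp_force: 31.8
collar -13 -20 0.87
guide -6 0 0.86
f along bar -1.692788043865169 [ 432.38325123 -210.37372219   49.12247472]
```

```bash
python3 -m crank '[0,0.008,0,0,0,0,-1,0,0.008,0,0,0,0,-1,0,0,0,0,0,0,-1]'; python3 cmp.py
```

```text
t: 15.2
tcp_pos: [432.1, -209.6, 49.2]
ee_rot: [-3.141, 0.0, -2.754]
ft_force: [3.4, -0.4, 5.0]
grip_width: 0.134
grasp_force: 31.8
collar -18 -20 0.88
guide -8 0 0.87
f along bar -2.937749182517411 [ 432.05911206 -209.548002     49.15080812]
```

```bash
python3 - <<'E'
from h import *
a=np.load("w4.npy",allow_pickle=True).item();b=bot.get_image("wrist")
P=[396.7,-125.1]
p0=lambda im,z:proj(im,P+[z])
print("boss",p0(a,59),p0(b,59)-p0(a,59),"guide top",p0(b,50)-p0(a,50))
for h0 in(45.5,40):
  for h in(45.5,40,30):print(h0,h,(p0(b,59+h-27.5+5)-p0(a,59+h0-27.5+5)).round(1))
g=b["color"];cv2.imwrite("pics/w20.png",g[:,:,::-1])
# bright outline of collar/wing vs dark boss
for v in range(290,380,10):print(v,"".join("#" if x>120 else "." for x in g[v,500:640:2].mean(1)))
E
```

```text
boss [548.84142485 309.35392181] [-8.96257393e+00 -4.33229509e-03] guide top [-8.47646700e+00 -5.82432448e-04]
45.5 45.5 [-10.5  -0. ]
45.5 40 [-21.2  -8.5]
45.5 30 [-38.5 -22.4]
40 45.5 [0.6 8.5]
40 40 [-10.1  -0. ]
40 30 [-27.4 -13.8]
290 .......................############...################################
300 ...............#######################################################
310 ............###########......................###..................####
320 ..........###########.....................................#########...
330 .........################...................................##########
340 ...............##############..............................###########
350 ############################.............................#############
360 #..........#.#..........................................##############
370 ...##......................#...........................###############
```

```bash
python3 -m crank '[0,0,0,0,0,0,-0.7,0,0,0,0,0,0,-0.5,0,0,0,0,0,0,0,0,0,-0.3,0,0,0,0,0,0,-0.6,0,0,0,0,0,0,-0.57,0,0,0,0,0,0,0,0,0,0,0]'
python3 - <<'E'
from h import *
go([395.1,-124.2,137.6],-2.755)
E
```

```text
t: 16.18
tcp_pos: [432.2, -209.7, 138.8]
ee_rot: [-3.139, 0.001, -2.754]
ft_force: [-0.1, 0.2, -0.7]
grip_width: 0.497
grasp_force: 0.0
tool shift/60 [0.035 1.554 0.016] turn/.12 [-0.02  0.01  0.01]
```

```bash
python3 -m crank '[0.009,0.388,0,0,0,0,0,0.009,0.388,0,0,0,0,0,0.009,0.388,0,0,0,0,0,0.009,0.388,0,0,0,0,0,0,0,0,0,0,0,0]'
python3 - <<'E'
from h import *
im=bot.get_image("wrist");g=im["color"][:,:,::-1];cv2.imwrite("pics/w6.png",g)
np.save("w6.npy",{k:im[k] for k in im if k!="color"},allow_pickle=True)
print(bot.observe()["tcp_pos"]);P=[396.7,-125.1]
for h in(45.5,40,30):print(h,[proj(im,P+[59+h+d]).round(1) for d in(12.5,-22.5)])
a=cv2.imread("pics/w3.png")
c=lambda x:cv2.resize(x[200:330,245:405],(480,390),interpolation=cv2.INTER_CUBIC)
cv2.imwrite("pics/w6c.png",c(g))
E
```

```text
t: 16.8
tcp_pos: [392.6, -121.9, 136.4]
ee_rot: [3.138, -0.003, -2.753]
ft_force: [-0.5, -0.9, 0.0]
grip_width: 0.499
grasp_force: 0.0
[ 394.18600758 -123.39875654  136.74808819]
45.5 [array([306.4, 287.2]), array([307.9, 262.4])]
40 [array([306.7, 282.6]), array([308.1, 259.2])]
30 [array([307.1, 275.1]), array([308.5, 253.8])]
```

View pics/w6c.png

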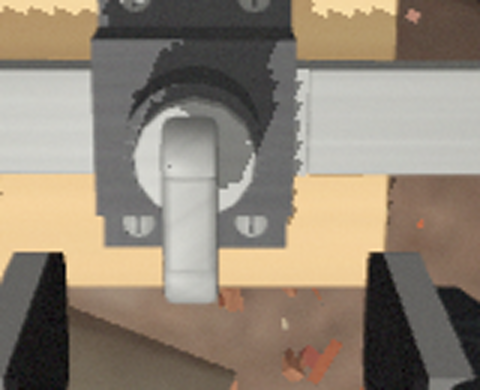

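The collar centre falls at (310,253), which matches the fully dropped height of 30 mm. The pin is in the slots and the wing lies across the bar. Next I'll grip the wing and feel the turn.

```bash
python3 - <<'E'
from h import *
go([396.2,-124.7,74],-2.755)
E
```

```text
tool shift/60 [-0.024 -0.034  1.046] turn/.12 [ 0.01 -0.01  0.02]
```

```bash
python3 -m crank '[-0.02,-0.02,0.3,0,0,0,0,0,0,0.4,0,0,0,0,0,0,0.25,0,0,0,0,0,0,0.07,0,0,0,0,0,0,0,0,0,0,-0.4,0,0,0,0,0,0,-0.6,0,0,0,0,0,0,-0.8,0,0,0,0,0,0,-1,0,0,0,0,0,0,-1]' 30
python3 -m crank '[0,0,0,0,0,0.3,-1,0,0,0.005,0,0,0.5,-1,0,0,0,0,0,0,-1]'
python3 -c "
from h import *
print(bot.observe()['torque'])"
```

```text
t: 17.98
tcp_pos: [396.5, -124.8, 76.3]
ee_rot: [-3.141, 0.001, -2.754]
ft_force: [1.0, 1.4, 4.5]
grip_width: 0.108
grasp_force: 30.1
t: 18.35
tcp_pos: [396.5, -124.8, 76.1]
ee_rot: [-3.141, 0.001, -2.852]
ft_force: [0.8, 1.3, 8.5]
grip_width: 0.111
grasp_force: 30.7
[ 0.15176678 -0.06324379  0.01543723]
```

```bash
cat > s.sh <<'E'
python3 -c "
from h import *
o=bot.observe();print('torque',o['torque'].round(2),'turned',((-2.755-o['ee_rot'][2]+3)%6.2832-3).round(3))"
E
python3 -m crank '[0,0,0.002,0,0,0.7,-1,0,0,0.002,0,0,0.7,-1,0,0,0.002,0,0,0.7,-1,0,0,0,0,0,0,-1]'; sh s.sh
python3 -m crank '[0,0,0.003,0,0,0.7,-1,0,0,0.003,0,0,0.7,-1,0,0,0.003,0,0,0.7,-1,0,0,0,0,0,0,-1]'; sh s.sh
```

```text
t: 18.85
tcp_pos: [396.5, -125.1, 75.7]
ee_rot: [-3.141, 0.001, -3.104]
ft_force: [-1.2, -0.7, 9.6]
grip_width: 0.108
grasp_force: 30.7
torque [ 0.    0.09 -0.04] turned 0.349
t: 19.35
tcp_pos: [396.5, -125.2, 75.0]
ee_rot: [-3.141, 0.001, 2.929]
ft_force: [-0.7, -1.4, 5.1]
grip_width: 0.107
grasp_force: 30.3
torque [-0.36  0.09 -0.01] turned 0.6
```

```bash
python3 -m crank '[0,0,0.004,0,0,0.7,-1,0,0,0.003,0,0,0.7,-1,0,0,0.003,0,0,0.7,-1,0,0,0,0,0,0,-1]'; sh s.sh
python3 -m crank '[0,0,0.004,0,0,0.7,-1,0,0,0.003,0,0,0.7,-1,0,0,0.003,0,0,0.7,-1,0,0,0,0,0,0,-1]'; sh s.sh
```

```text
t: 19.85
tcp_pos: [396.6, -125.3, 74.2]
ee_rot: [-3.141, 0.001, 2.678]
ft_force: [0.3, -2.3, 3.9]
grip_width: 0.107
grasp_force: 30.2
torque [-0.58  0.12 -0.05] turned 0.85
t: 20.35
tcp_pos: [396.6, -125.3, 74.1]
ee_rot: [-3.141, 0.002, 2.427]
ft_force: [-2.5, -2.5, 10.9]
grip_width: 0.11
grasp_force: 31.1
torque [-0.64  0.32 -0.03] turned 1.101
```

```bash
python3 -m crank '[0,0,0,0,0,0.6,-1,0,0,0,0,0,0.6,-1,0,0,0,0,0,0.6,-1,0,0,0,0,0,0,-1]'; sh s.sh
python3 -m crank '[0,0,0,0,0,0.5,-1,0,0,0,0,0,0.5,-1,0,0,0,0,0,0,-1]'; sh s.sh
```

```text
t: 20.85
tcp_pos: [396.4, -125.4, 74.1]
ee_rot: [-3.141, 0.002, 2.211]
ft_force: [-1.6, -4.1, 10.0]
grip_width: 0.114
grasp_force: 31.1
torque [-0.77  0.46 -0.01] turned 1.317
t: 21.22
tcp_pos: [396.3, -125.4, 74.1]
ee_rot: [-3.141, 0.002, 2.091]
ft_force: [-3.4, -3.9, 10.5]
grip_width: 0.111
grasp_force: 31.1
torque [-0.82  0.57  0.01] turned 1.437
```

```bash
python3 -m crank '[0,0,0,0,0,0.3,-1,0,0,0,0,0,0,-1]'; sh s.sh
python3 -m crank '[0,0,0,0,0,0.3,-1,0,0,0,0,0,0,-1]'; sh s.sh
```

```text
t: 21.48
tcp_pos: [396.2, -125.4, 74.1]
ee_rot: [-3.141, 0.002, 2.056]
ft_force: [-2.9, -3.0, 10.7]
grip_width: 0.108
grasp_force: 31.2
torque [-0.89  0.59  0.03] turned 1.472
t: 21.72
tcp_pos: [396.1, -125.4, 74.1]
ee_rot: [-3.141, 0.001, 2.02]
ft_force: [-2.6, -5.0, 11.0]
grip_width: 0.113
grasp_force: 31.2
torque [-0.94  0.61  0.12] turned 1.508
```

```bash
python3 -m crank '[0,0,0,0,0,0.2,-1,0,0,0,0,0,0,-1]'; sh s.sh
python3 -m crank '[0,0,0,0,0,0.2,-1,0,0,0,0,0,0,-1]'; sh s.sh
```

```text
t: 21.98
tcp_pos: [396.1, -125.4, 74.1]
ee_rot: [-3.141, 0.001, 1.996]
ft_force: [-3.5, -4.5, 10.9]
grip_width: 0.115
grasp_force: 31.2
torque [-0.92  0.57  0.14] turned 1.532
t: 22.22
tcp_pos: [396.1, -125.4, 74.1]
ee_rot: [-3.141, 0.001, 1.973]
ft_force: [-4.0, -4.9, 11.4]
grip_width: 0.109
grasp_force: 31.2
torque [-0.9   0.71  0.13] turned 1.556
```

```bash
python3 -m crank '[0,0,0,0,0,0,-1,0,0,0,0,0,0,-1]' 60; sh s.sh
python3 -m crank '[0,0,0,0,0,0.3,-1,0,0,0,0,0,0,-1]'; sh s.sh
```

```text
t: 22.48
tcp_pos: [396.1, -125.4, 74.2]
ee_rot: [-3.141, 0.002, 1.973]
ft_force: [-3.6, -5.2, 11.2]
grip_width: 0.103
grasp_force: 59.9
torque [-0.96  0.68  0.08] turned 1.556
t: 22.72
tcp_pos: [396.0, -125.4, 74.2]
ee_rot: [-3.141, 0.001, 1.937]
ft_force: [-3.8, -3.4, 12.1]
grip_width: 0.103
grasp_force: 59.9
torque [-0.95  0.72  0.17] turned 1.591
```

```bash
python3 -m crank '[0,0,0,0,0,0.3,-1,0,0,0,0,0,0,-1]'; sh s.sh
python3 -m crank '[0,0,0,0,0,0.3,-1,0,0,0,0,0,0,-1]'; sh s.sh
```

```text
t: 22.98
tcp_pos: [395.9, -125.4, 74.2]
ee_rot: [-3.141, 0.002, 1.901]
ft_force: [-4.5, -4.9, 11.5]
grip_width: 0.105
grasp_force: 59.9
torque [-1.02  0.8   0.22] turned 1.627
t: 23.22
tcp_pos: [395.8, -125.4, 74.2]
ee_rot: [-3.141, 0.001, 1.866]
ft_force: [-3.1, -5.4, 12.7]
grip_width: 0.103
grasp_force: 59.9
torque [-1.    0.79  0.24] turned 1.663
```

```bash
python3 -m crank '[0,0,0,0,0,0,-0.7,0,0,0,0,0,0,-0.5,0,0,0,0,0,0,0,0,0,-0.3,0,0,0,0,0,0,-0.7,0,0,0,0,0,0,-0.3,0,0,0,0,0,0,0,0,0,0,0]'
python3 - <<'E'
from h import *
im=bot.get_image("wrist");g=im["color"];cv2.imwrite("pics/w7.png",g[:,:,::-1])
o=bot.observe();print(o["tcp_pos"],o["ee_rot"]);P=np.array([396.7,-125.1])
for h in(30,27.5):print(h,[proj(im,[*P,59+h+d]).round(1) for d in(12.5,-22.5)])
c=proj(im,[*P,59+27.5+12.5]).astype(int)
for a in(2.03,2.03-.2):
  d=18*np.array([np.cos(a),np.sin(a)]);print(a,[proj(im,[*(P+s*d),99]).round(1) for s in(-1,1)])
for v in range(c[1]-50,c[1]+60,4):print(v,"".join("%x"%int(x/16) for x in g[v,c[0]-50:c[0]+50:2].mean(1)))
print(c)
E
```

```text
t: 24.1
tcp_pos: [396.9, -125.0, 152.4]
ee_rot: [3.14, 0.002, 1.861]
ft_force: [-0.2, -0.7, 0.1]
grip_width: 0.501
grasp_force: 0.0
[ 396.27461207 -124.61727704  151.58193996] [3.14099026e+00 5.89923391e-04 1.86107178e+00]
30 [array([314.7, 261.9]), array([314.9, 243.5])]
27.5 [array([314.7, 260.4]), array([314.9, 242.3])]
2.03 [array([319.9, 288.5]), array([309.3, 230.9])]
1.8299999999999998 [array([313.8, 288.9]), array([315.7, 230.5])]
210 954458874444467776774477777777777777777778bccc777d
214 9644887684444444444444444334477777777777777777777d
218 9944677754444444444433333333333367777777777777777d
222 9954444444444444443344466666777733777777777777777d
226 99544444444444443346887876adddc877457777777777777d
230 a97444444444444444777777787bddddd8757777777777777c
234 da94444444444444488788888888cdddddc76777777777777a
238 d9977777444444445888888888898ccccdd7777777779a7779
242 dd9876774444444488878888888c8addddd87777776accba77
246 da99778b8864774448888888888899ccddc77777777abbc777
250 dda9778674756777548878888888c8cddd8777777777777777
254 dd9977789644577767658788888cc9ac777777777cdddddd
[... 192 characters left out ...]
cccaccccddc9ccccdddddddddddddd
274 dddddddddddddea9aaa8ccc9bcccccdbccccaddddddddddddd
278 ddddddddddddddda99aaccccbccccccccccccddddddddddddd
282 ddddddddddddddd999aabcccaabbaabccccccd9dd999999ddd
286 18ddddddddddddda9a9aacccccccccccccccc9999998887666
290 11dddddddddddddd99aa9ccccdccccccccccc9999666677666
294 11dddddddddddddda9aaaccccccccdccccccc9999676767789
298 21dddddddddddddda9a99ccccdccccccccccca9996cccccccc
302 12ddddddddddddddda9aaaccccdccccccccccc9997bccccccc
306 11dddddddddddddda99a99cccccccccccccccc9997bccccccc
310 11ddd9dd99a999a9999aa8ccccccccdccccccc9998accccccc
314 11dda9999999999a999999ccccdccccccccccc63899ccccccc
318 11bdda9999999999999983bccccccccccccccc63497ccccccc
[314 260]
```

The wing's edge slope is about 0.2, which matches yaw 2.03, so it sits at the stop 1.5 rad round and lies along the bar. The collar bottomed out by feel, and the gripper is clear, so I'm handing in.

```bash
python3 -c "
from workcell import bot
print(bot.hand_in())"
```

```text
the job is handed in; nothing more can be done
None
```

I set the length stop and handed the job in at about 24 s: the screw dropped through boss and bar, and I turned it clockwise to its stop. Its wing lies along the bar; that the collar is fully down on the boss I judged by feel only.

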